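# Cover the open rivet tin and bring it to the front

## Task

First set the loose cover gently (not dropped) into the mouth of the open tin on the turntable, so that it sits fully home and level, and let go of it. Then turn the turntable until that tin stands in line with the pointer on the foot, and hold the turntable still there with a firm grip: the program finishes while the gripper is still holding the turntable, not letting go. Leave the can, the tape roll and the spanner where they are.

Things in the scene. Friction and masses are not known exactly. Their poses are not given: they have to be found in the camera images.
- foot: Fixed dark steel foot of the carousel: a disc 190 mm across, 14 mm high, origin at the centre of its underside, on the turning axis. A flat pointer 20 mm wide, 10 mm high runs out along its own -x axis to a tip 189 mm from the axis, showing beyond the turntable's edge. It marks the front and faces roughly towards the robot. The open tin starts in the half away from the pointer.
- pointer (a point): A point on the upper face of the pointer, near its tip, 175 mm from the turning axis and 10 mm above the bench.
- turntable: Aluminium disc 260 mm across, 10 mm thick; turns on the foot with about 0.05 N m of friction; stays where left; no spring; turns 4.6 rad either way from where the open tin is farthest from the pointer. Origin on the axis, 20 mm above the bench; x points to the open tin. Fixed on it: open tin, post, two shut tins (cap 64 mm, top 90 mm above bench) 100 degrees either side of the open one.
- open_rim (a point): Centre of the mouth of the open tin, level with its rim, 85 mm above the bench and 80 mm from the turning axis. The only tin without a cap: outside 68 mm, bore 62 mm, 52 mm deep with rivets at the bottom. Fixed to the turntable.
- post_top (a point): Centre of the top of the turning post: an upright 12 mm rod fixed to the turntable 100 mm from the axis, straight across it from the open tin, with a black rubber sleeve 20 mm across and 40 mm long at its top (93 to 133 mm above the bench). It can be gripped from above and walked round in a circle; the sleeve spins freely on the rod.
- cover: Loose aluminium cover, about 0.12 kg, lying knob up on the bench left or right of the carousel. From below: plug 55 mm across, 8 mm deep, its foot tapered to 46 mm; disc 76 mm across, 5 mm thick, that rests on the tin's rim; round knob 22 mm across, 32 mm tall. Origin at the centre of the plug's underside; disc underside at 8 mm, disc top at 13 mm, knob top at 45 mm.
- cover_seat (a point): Centre of the underside of the cover's disc (8 mm above the cover's origin): it meets the centre of the open tin's mouth when the cover is seated.
- can: Closed plain steel can, 66 mm across, 110 mm tall, standing on the bench; origin at the centre of its underside. To be left alone.
- tape: Roll of paper tape lying flat, 90 mm across, 25 mm high, origin at the centre of its underside. To be left alone.
- spanner: Steel spanner 190 mm long lying flat on the bench. To be left alone.
Mind the look-alikes: they are no part of the job. What is shaped like the cover but orange or turquoise is not meant.

How it is judged:
By the outcome, as a careful person would: the job done as asked, in the order asked, and still so for the second after the job is handed in, while the arm keeps its last pose, push and grip.
It also fails if it takes over 61 s, if anything falls off the work surface, if the arm or the gripper's body presses on something with over 40 N, if the wrist force passes 120 N, or if a joint passes its speed limit or range.

## Robot

A 7-joint arm with a two-finger parallel gripper is mounted at the origin on the work surface. World frame = base frame: x ahead of the robot, y to its left, z up, the work surface at z = 0. Lengths are in m, angles in rad, forces in N, time in s.
With the tool pointing down it reaches from about 0.425 to 0.875 m from the base axis. Payload 8.4 kg.
Tool frame: the origin (TCP) lies midway between the tips of the shut fingers; the grasp point (between the pads) lies 19 mm behind it (manip.pinch_z is the distance from the TCP to the grasp point, in m); z points along the fingers, y is the line along which they close (so a half turn about z gives the same grasp; the last joint's range is limited). The gripper opens to 87 mm and grips with 3 to 60 N. Pads are 19 mm wide; open, the fingers measure 117 mm over their backs; the gripper's body (75 mm by 190 mm) begins 51 mm behind the grasp point.
Start: joints at [1.132, 0.333, 0.04, 1.465, -0.013, 1.343, -0.059], TCP at [0.217, -0.613, 0.223] pointing down, gripper open.
Joint ranges: [-2.58, 2.58], [-0.38, 2.09], [-1.3, 1.39], [0.25, 2.4], [-1.5, 4.64], [0.08, 2.09], [-2.65, 2.65]. Speed limits (rad/s): [2.22, 2.22, 2.79, 2.79, 3.14, 3.14, 3.14].

## Interface

Orientations are given as a rotation vector (axis times angle).
In Python, from cell import manip, cams, close_job gives the robot as it stands.
- The arm moves only by the tool drive_tool, never from a script. Its argument "steps" is a list of rows, each an object of numbers: "dx", "dy", "dz": the shift along the tool's x, y, z each as a share of 0.03 m, from -1 to 1; "rx", "ry", "rz": the turn, a rotation vector about the tool's x, y, z each as a share of 4 degrees, from -1 to 1; "fingers": the closure, from 0 (fully open) to 1 (shut). A call has 1 to 20 rows; each row shifts and turns the commanded pose from where the row before left it, along the tool's axes as they then stand; what a row does not reach is not made up. A row lasts 1/12 s, in which the tool goes at most 41.7 mm and 7.16 degrees, less where a joint would pass 70% of its speed; a pose out of reach is approached as far as the arm can. A call with a number of a shift or a turn outside -1 to 1 is refused whole. A call with a gripper value outside its range is refused whole. The fingers move at their own pace and stop on an object; the grip force is fixed at half the most. Time passes only in rows, so rows that do not move let the fingers close. It gives the time, the measured TCP pose, the force, the opening and the grip force at its end, in the units of the state.
- manip.read_state(): the state, without advancing time (a new reading comes with each control period).
- cams.camera(name): name is "scene" or "top" or "wrist"; returns (picture, depth): 420x560x3 uint8, red, green, blue; 420x560 float32, m along the optical axis (not along the pixel's ray), 0 where there is no reading.
- cams.calibration(name): a dict with "camera_matrix" (3x3 intrinsics, pixels), "rvec" (rotation vector, rad) and "tvec" (3), from world to camera coordinates, as OpenCV has them; the wrist camera has in their place "T_tool_cam" (4x4, takes a point from camera to tool coordinates, whose origin is the TCP and whose axes are the flange's). Camera axes: x right, y down, z forward; pixel columns grow to the right and rows downward; lengths in m; the calibration is good to about 2 mm. A picture is of the moment at which its call begins: read the wrist's pose just before it. calibration takes no time and is no camera call.
- close_job(): hands the job in; it is judged then, once.
The state is a dict: "time": time; "qpos": joint angles; "qd": joint speeds; "tau": joint torques, N m; "ee_pos": TCP position; "tool_rot": TCP orientation; "ft_force": force on the tool from outside, world axes, zero at the start; "moment": the same for the moment, N m; "grip_width": finger opening in m; "grip_force": force on a finger pad.
Only numpy, scipy, OpenCV 4.12 (cv2) and the standard library are available. Lean on these libraries where they do the work, as an engineer would, in place of code of your own. Each camera call takes 0.05 s, during which the arm holds its last target. There are 200 camera calls.

## Working session

There is one attempt and no reset: what is moved stays moved. The work goes in short steps, Python scripts to look and compute and a tool call to move; the robot and the scene stay as the last step left them, time stands still between calls to the robot, and variables do not carry over. Pictures are saved under pics/ and viewed, at most 10 in all, crops included, and the job is handed in when it is done.

Besides the shell and the picture viewer there is one more tool, called after "Call:" as a command line: name --argument value ..., lists and objects as JSON in quotes. drive_tool: Moves the arm, as the interface text tells. Shift numbers are shares of 0.03 m and turn numbers shares of 4 degrees, none past 1 either way. Its arguments: {"type":"object","properties":{"steps":{"type":"array","items":{"type":"object","properties":{"dx":{"type":"number","minimum":-1,"maximum":1},"dy":{"type":"number","minimum":-1,"maximum":1},"dz":{"type":"number","minimum":-1,"maximum":1},"rx":{"type":"number","minimum":-1,"maximum":1},"ry":{"type":"number","minimum":-1,"maximum":1},"rz":{"type":"number","minimum":-1,"maximum":1},"fingers":{"type":"number"}}}}},"required":["steps"]}

```bash
mkdir -p pics; ls
cat > h.py <<'E'
import numpy as np, cv2
from cell import manip, cams, close_job
from scipy.spatial.transform import Rotation as R
def grab(name):
    s=manip.read_state(); im,d=cams.camera(name); c=cams.calibration(name)
    K=np.array(c["camera_matrix"],float)
    if name=="wrist":
        T=np.eye(4);T[:3,:3]=R.from_rotvec(s["tool_rot"]).as_matrix();T[:3,3]=s["ee_pos"]
        W=T@np.array(c["T_tool_cam"])
    else:
        W=np.eye(4);Rm=R.from_rotvec(np.ravel(c["rvec"])).as_matrix();W[:3,:3]=Rm.T;W[:3,3]=-Rm.T@np.ravel(c["tvec"])
    return im,d,K,W
def plane(K,W,u,v,z):
    r=W[:3,:3]@np.linalg.inv(K)@np.array([u,v,1.]);o=W[:3,3]
    return o+r*(z-o[2])/r[2]
def cloud(d,K,W):
    v,u=np.mgrid[:d.shape[0],:d.shape[1]]
    p=np.stack([(u-K[0,2])/K[0,0]*d,(v-K[1,2])/K[1,1]*d,d],-1)
    return p@W[:3,:3].T+W[:3,3]
def save(n,im): cv2.imwrite(f"pics/{n}.png",im[:,:,::-1])
E
python3 - <<'E'
from h import *
s=manip.read_state();print(s["time"],s["ee_pos"],s["tool_rot"],s["grip_width"],manip.pinch_z)
print(R.from_rotvec(s["tool_rot"]).as_matrix().round(3))
for n in("top","scene"):
    im,d,K,W=grab(n);save(n,im);np.savez(n,im=im,d=d,K=K,W=W);print(n,W.round(3),K[0])
E
```

```text
pics
0.0 [ 0.21647374 -0.61238484  0.22164478] [-3.09477853e+00 -5.30899904e-01  5.84518380e-04] 0.08722875956029799 0.0187
[[ 0.943  0.333 -0.001]
 [ 0.333 -0.943  0.002]
 [-0.    -0.002 -1.   ]]
top [[ 0.012 -0.99   0.14   0.391]
 [-1.    -0.011  0.011 -0.028]
 [-0.01  -0.14  -0.99   1.202]
 [ 0.     0.     0.     1.   ]] [491.82078342   0.         278.92010568]
scene [[ 0.346  0.595 -0.725  1.51 ]
 [ 0.938 -0.213  0.273 -0.392]
 [ 0.008 -0.775 -0.632  0.933]
 [ 0.     0.     0.     1.   ]] [490.5348366    0.         282.14371474]
```

View pics/top.png

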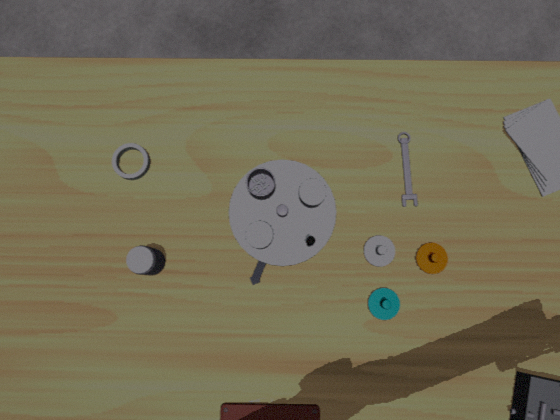

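View pics/scene.png

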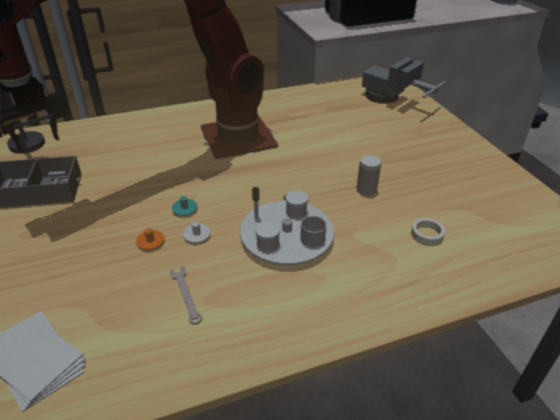

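Top: the candidates for the cover are grey (380,250), orange (432,258) and turquoise (384,303). The open tin is at (262,183), the post at (310,240) and the pointer tip at about (254,282). In the scene view the grey cover is at (197,233). I choose the grey aluminium one and will check it in a close crop.

```bash
cat > m.py <<'E'
from h import *
def L(n): 
    z=np.load(n+".npz");return z["im"],z["d"],z["K"],z["W"]
im,d,K,W=L("top");P=cloud(d,K,W)
def blob(win,zlo,zhi,name):
    u0,u1,v0,v1=win;m=np.zeros(d.shape,np.uint8)
    z=P[:,:,2];m[v0:v1,u0:u1]=((z>zlo)&(z<zhi)&(d>0))[v0:v1,u0:u1]
    n,l,st,c=cv2.connectedComponentsWithStats(m)
    if n<2: print(name,"none");return
    i=1+st[1:,4].argmax();q=P[l==i]
    (cx,cy),r=cv2.minEnclosingCircle(q[:,:2].astype(np.float32))
    print(name,st[i,4],"mean",q.mean(0).round(4),"circ",round(cx,4),round(cy,4),round(r,4),"zmed",np.median(q[:,2]).round(4),"px",c[i].round(1))
    return np.array([cx,cy])
blob((360,400,230,270),.008,.03,"cover disc");blob((360,400,230,270),.03,.08,"knob")
blob((225,340,155,270),.015,.04,"turntable")
blob((245,280,165,202),.075,.1,"open rim");blob((295,328,175,208),.075,.11,"tinA");blob((240,275,215,250),.075,.11,"tinB")
blob((300,320,230,250),.1,.16,"post");blob((270,295,200,222),.03,.1,"hub")
blob((240,275,255,295),.005,.016,"pointer")
blob((120,170,240,280),.08,.15,"can")
im2,d2,K2,W2=L("scene");P=cloud(d2,K2,W2);d=d2
blob((180,215,225,245),.006,.03,"s cover disc");blob((180,215,215,240),.03,.08,"s knob")
blob((245,265,180,210),.1,.16,"s post");blob((297,330,212,245),.075,.1,"s open rim")
a=cv2.resize(im[220:330,350:460],(440,440),interpolation=cv2.INTER_CUBIC);b=cv2.resize(im2[190:260,130:230],(600,420),interpolation=cv2.INTER_CUBIC)[:, -360:]
save("crop",np.hstack([a[:420],b]))
E
python3 m.py
```

```text
cover disc 691 mean [ 0.4734 -0.2548  0.0135] circ 0.4738 -0.2555 0.0383 zmed 0.0135 px [378.3 250.7]
knob 76 mean [ 0.4732 -0.2541  0.0441] circ 0.4736 -0.255 0.0107 zmed 0.0455 px [380.5 249.9]
turntable 6755 mean [ 0.5554 -0.024   0.0304] circ 0.5644 -0.0204 0.1301 zmed 0.0304 px [283.  215.2]
open rim 160 mean [0.6247 0.0299 0.0835] circ 0.6254 0.03 0.0345 zmed 0.0843 px [260. 182.]
tinA 592 mean [ 0.6024 -0.09    0.0852] circ 0.6031 -0.0897 0.0321 zmed 0.0854 px [311.7 191.8]
tinB 610 mean [0.5024 0.031  0.0854] circ 0.5028 0.031 0.0319 zmed 0.0855 px [258.5 234.4]
post 72 mean [ 0.4857 -0.0839  0.1309] circ 0.4865 -0.0844 0.0098 zmed 0.1325 px [309.9 240.5]
hub 368 mean [ 0.5648 -0.0227  0.0406] circ 0.566 -0.0206 0.0377 zmed 0.0327 px [282.4 210.5]
pointer 203 mean [0.4176 0.0374 0.0102] circ 0.4159 0.0339 0.0296 zmed 0.0101 px [256.8 272.5]
can 731 mean [0.4404 0.2898 0.1076] circ 0.4414 0.2936 0.0331 zmed 0.1098 px [141.2 259.8]
s cover disc 367 mean [ 0.483  -0.2581  0.0132] circ 0.4783 -0.2585 0.042 zmed 0.0126 px [196.8 233.9]
s knob 58 mean [ 0.4803 -0.2576  0.041 ] circ 0.4774 -0.2562 0.0127 zmed 0.0426 px [195.7 225.7]
s post 91 mean [ 0.495  -0.0873  0.1205] circ 0.4926 -0.0867 0.0109 zmed 0.122 px [255.7 193.1]
s open rim 184 mean [0.6295 0.0286 0.0815] circ 0.6279 0.028 0.037 zmed 0.0821 px [313.7 225.2]
```

View pics/crop.png

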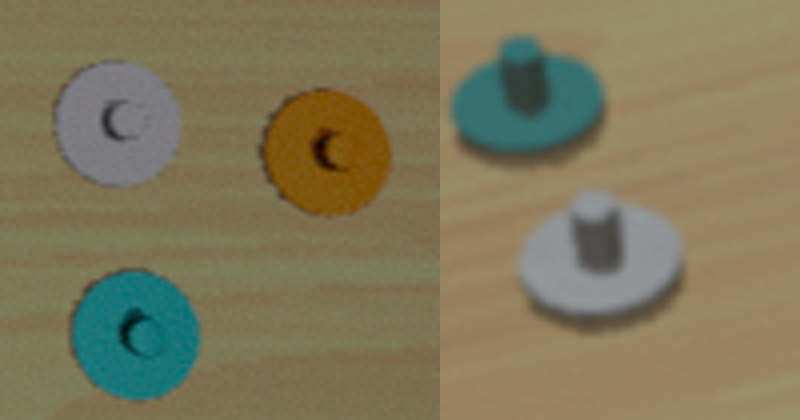

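Crop: the plain light-grey cover is at left centre, and the orange and turquoise ones are clearly look-alikes. The cover is near (0.475,-0.256). I'll square the tool with the world axes and go above it.

Call:
drive_tool --steps '[{"rz":0.97},{"rz":0.97},{"rz":0.97},{"rz":0.97},{"rz":0.97},{"dx":0.36,"dy":-0.5,"fingers":0.3},{"dx":0.72,"dy":-0.99,"fingers":0.3},{"dx":0.72,"dy":-0.99,"fingers":0.3},{"dx":0.72,"dy":-0.99,"fingers":0.3},{"dx":0.72,"dy":-0.99,"fingers":0.3},{"dx":0.72,"dy":-0.99,"fingers":0.3},{"dx":0.72,"dy":-0.99,"fingers":0.3},{"dx":0.72,"dy":-0.99,"fingers":0.3},{"dx":0.72,"dy":-0.99,"fingers":0.3},{"dx":0.72,"dy":-0.99,"fingers":0.3},{"dx":0.72,"dy":-0.99,"fingers":0.3},{"dx":0.72,"dy":-0.99,"fingers":0.3},{"dx":0.36,"dy":-0.5,"fingers":0.3},{"fingers":0.3},{"fingers":0.3}]'

```text
$.steps[0]: bad value
```

```bash
cat > w.py <<'E'
import sys
from h import *
s=manip.read_state();print(s["time"],s["ee_pos"].round(4) if hasattr(s["ee_pos"],"round") else s["ee_pos"],s["grip_width"])
print(R.from_rotvec(s["tool_rot"]).as_matrix().round(3))
im,d,K,W=grab("wrist");save(sys.argv[1],im);np.savez("wrist",im=im,d=d,K=K,W=W);print(W.round(3))
E
python3 w.py w1
```

```text
0.1 [ 0.2165 -0.6125  0.2218] 0.08714014422060319
[[ 0.943  0.333 -0.001]
 [ 0.333 -0.943  0.001]
 [-0.    -0.001 -1.   ]]
[[ 0.333 -0.908 -0.255  0.286]
 [-0.943 -0.321 -0.088 -0.588]
 [-0.002  0.27  -0.963  0.383]
 [ 0.     0.     0.     1.   ]]
```

View pics/w1.png

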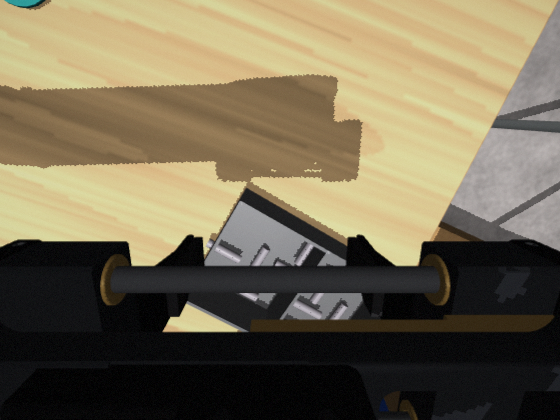

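The move was refused, so the wrist picture shows only the start view: a parts bin between the fingers and a bit of turquoise at top left. I'll resend with every number in each row.

Call:
drive_tool --steps '[{"dx":0,"dy":0,"dz":0,"rx":0,"ry":0,"rz":0.97,"fingers":0},{"dx":0,"dy":0,"dz":0,"rx":0,"ry":0,"rz":0.97,"fingers":0},{"dx":0,"dy":0,"dz":0,"rx":0,"ry":0,"rz":0.97,"fingers":0.3},{"dx":0,"dy":0,"dz":0,"rx":0,"ry":0,"rz":0.97,"fingers":0.3},{"dx":0,"dy":0,"dz":0,"rx":0,"ry":0,"rz":0.97,"fingers":0.3},{"dx":0.36,"dy":-0.5,"dz":0,"rx":0,"ry":0,"rz":0,"fingers":0.3},{"dx":0.72,"dy":-0.99,"dz":0,"rx":0,"ry":0,"rz":0,"fingers":0.3},{"dx":0.72,"dy":-0.99,"dz":0,"rx":0,"ry":0,"rz":0,"fingers":0.3},{"dx":0.72,"dy":-0.99,"dz":0,"rx":0,"ry":0,"rz":0,"fingers":0.3},{"dx":0.72,"dy":-0.99,"dz":0,"rx":0,"ry":0,"rz":0,"fingers":0.3},{"dx":0.72,"dy":-0.99,"dz":0,"rx":0,"ry":0,"rz":0,"fingers":0.3},{"dx":0.72,"dy":-0.99,"dz":0,"rx":0,"ry":0,"rz":0,"fingers":0.3},{"dx":0.72,"dy":-0.99,"dz":0,"rx":0,"ry":0,"rz":0,"fingers":0.3},{"dx":0.72,"dy":-0.99,"dz":0,"rx":0,"ry":0,"rz":0,"fingers":0.3},{"dx":0.5,"dy":-0.8,"dz":0,"rx":0,"ry":0,"rz":0,"fingers":0.3},{"dx":0,"dy":0,"dz":0,"rx":0,"ry":0,"rz":0,"fingers":0.3},{"dx":0,"dy":0,"dz":0,"rx":0,"ry":0,"rz":0,"fingers":0.3}]'

```text
time: 1.57
ee_pos: [0.4159, -0.3344, 0.2225]
tool_rot: [-3.141, -0.008, 0.0]
ft_force: [-1.1, -0.6, -0.9]
grip_width: 0.0611
grip_force: 0.0
```

```bash
python3 w.py w2
```

```text
1.5667 [ 0.4159 -0.3344  0.2225] 0.06107330188132945
[[ 1.     0.005 -0.   ]
 [ 0.005 -1.     0.   ]
 [-0.    -0.    -1.   ]]
[[ 0.005 -0.963 -0.27   0.49 ]
 [-1.    -0.005 -0.001 -0.334]
 [-0.001  0.27  -0.963  0.383]
 [ 0.     0.     0.     1.   ]]
```

View pics/w2.png

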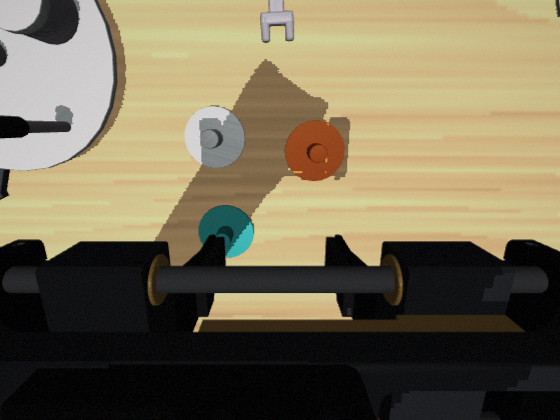

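Wrist view: grey cover at (214,137), orange at (314,151), turquoise at (226,232), turntable at top left. I'll measure the cover from here.

```bash
cat > c.py <<'E'
from h import *
z=np.load("wrist.npz");im,d,K,W=[z[k] for k in("im","d","K","W")];P=cloud(d,K,W)
def fit(q):
    A=np.c_[2*q[:,:2],np.ones(len(q))];x=np.linalg.lstsq(A,(q[:,:2]**2).sum(1),rcond=None)[0]
    return x[:2].round(4),round(float(np.sqrt(x[2]+x[:2]@x[:2])),4)
def blob(xy,rad,lo,hi,name):
    m=((np.hypot(P[:,:,0]-xy[0],P[:,:,1]-xy[1])<rad)&(P[:,:,2]>lo)&(P[:,:,2]<hi)&(d>0)).astype(np.uint8)
    n,l,st,c=cv2.connectedComponentsWithStats(m)
    if n<2: print(name,"none");return
    i=1+st[1:,4].argmax();q=P[l==i]
    h=cv2.convexHull(q[:,:2].astype(np.float32))[:,0]
    print(name,st[i,4],"mean",q.mean(0).round(4),"fit",*fit(h),"zmed",np.median(q[:,2]).round(4),"px",c[i].round(1))
if __name__=="__main__":
    blob((.475,-.256),.05,.009,.02,"disc");blob((.475,-.256),.03,.041,.06,"knobtop");blob((.475,-.256),.1,-.01,.006,"bench")
    t=plane(K,W,214,137,.013);print(t)
E
python3 c.py
```

```text
disc 2588 mean [ 0.4757 -0.2587  0.0118] fit [ 0.4747 -0.258 ] 0.0375 zmed 0.0118 px [214.6 136.4]
knobtop 277 mean [ 0.4749 -0.2583  0.0437] fit [ 0.4747 -0.2583] 0.0103 zmed 0.0438 px [208.8 138.4]
bench 16164 mean [ 0.4824 -0.2552 -0.0012] fit [ 0.4751 -0.256 ] 0.0998 zmed -0.0012 px [213.6 129.3]
[ 0.47534058 -0.25806168  0.013     ]
```

Call:
drive_tool --steps '[{"dx":0.65,"dy":-0.85,"dz":0,"rx":0,"ry":0,"rz":0,"fingers":0.3},{"dx":0.65,"dy":-0.85,"dz":0,"rx":0,"ry":0,"rz":0,"fingers":0.3},{"dx":0.66,"dy":-0.85,"dz":0,"rx":0,"ry":0,"rz":0,"fingers":0.3},{"dx":0,"dy":0,"dz":1,"rx":0,"ry":0,"rz":0,"fingers":0.3},{"dx":0,"dy":0,"dz":1,"rx":0,"ry":0,"rz":0,"fingers":0.3},{"dx":0,"dy":0,"dz":1,"rx":0,"ry":0,"rz":0,"fingers":0.3},{"dx":0,"dy":0,"dz":1,"rx":0,"ry":0,"rz":0,"fingers":0.3},{"dx":0,"dy":0,"dz":1,"rx":0,"ry":0,"rz":0,"fingers":0.3},{"dx":0,"dy":0,"dz":0.6,"rx":0,"ry":0,"rz":0,"fingers":0.3},{"dx":0,"dy":0,"dz":0.6,"rx":0,"ry":0,"rz":0,"fingers":0.3},{"dx":0,"dy":0,"dz":0.4,"rx":0,"ry":0,"rz":0,"fingers":0.3},{"dx":0,"dy":0,"dz":0.2,"rx":0,"ry":0,"rz":0,"fingers":0.3},{"dx":0,"dy":0,"dz":0,"rx":0,"ry":0,"rz":0,"fingers":0.3},{"dx":0,"dy":0,"dz":0,"rx":0,"ry":0,"rz":0,"fingers":0.3}]'

```text
time: 2.78
ee_pos: [0.4737, -0.2601, 0.019]
tool_rot: [3.141, 0.001, 0.0]
ft_force: [0.6, -0.1, -0.1]
grip_width: 0.0613
grip_force: 0.0
```

Call:
drive_tool --steps '[{"dx":0,"dy":0,"dz":0,"rx":0,"ry":0,"rz":0,"fingers":1},{"dx":0,"dy":0,"dz":0,"rx":0,"ry":0,"rz":0,"fingers":1},{"dx":0,"dy":0,"dz":0,"rx":0,"ry":0,"rz":0,"fingers":1},{"dx":0,"dy":0,"dz":0,"rx":0,"ry":0,"rz":0,"fingers":1},{"dx":0,"dy":0,"dz":0,"rx":0,"ry":0,"rz":0,"fingers":1},{"dx":0,"dy":0,"dz":0,"rx":0,"ry":0,"rz":0,"fingers":1}]'

```text
time: 3.28
ee_pos: [0.4737, -0.2594, 0.0188]
tool_rot: [3.141, 0.002, 0.0]
ft_force: [0.3, -0.2, -0.6]
grip_width: 0.0288
grip_force: 0.0
```

Call:
drive_tool --steps '[{"dx":0,"dy":0,"dz":0,"rx":0,"ry":0,"rz":0,"fingers":1},{"dx":0,"dy":0,"dz":0,"rx":0,"ry":0,"rz":0,"fingers":1},{"dx":0,"dy":0,"dz":0,"rx":0,"ry":0,"rz":0,"fingers":1},{"dx":0,"dy":0,"dz":-0.2,"rx":0,"ry":0,"rz":0,"fingers":1},{"dx":0,"dy":0,"dz":-0.5,"rx":0,"ry":0,"rz":0,"fingers":1},{"dx":0,"dy":0,"dz":-0.9,"rx":0,"ry":0,"rz":0,"fingers":1},{"dx":0,"dy":0,"dz":-0.9,"rx":0,"ry":0,"rz":0,"fingers":1},{"dx":0,"dy":0,"dz":-0.9,"rx":0,"ry":0,"rz":0,"fingers":1},{"dx":0,"dy":0,"dz":-0.9,"rx":0,"ry":0,"rz":0,"fingers":1},{"dx":0,"dy":0,"dz":-0.9,"rx":0,"ry":0,"rz":0,"fingers":1},{"dx":0,"dy":0,"dz":-0.9,"rx":0,"ry":0,"rz":0,"fingers":1},{"dx":0,"dy":0,"dz":-0.4,"rx":0,"ry":0,"rz":0,"fingers":1},{"dx":0,"dy":0,"dz":0,"rx":0,"ry":0,"rz":0,"fingers":1}]'

```text
time: 4.37
ee_pos: [0.475, -0.26, 0.2166]
tool_rot: [3.139, 0.002, 0.007]
ft_force: [-0.2, -0.6, -2.1]
grip_width: 0.0212
grip_force: 30.0
```

Call:
drive_tool --steps '[{"dx":0.1,"dy":-0.5,"dz":0,"rx":0,"ry":0,"rz":0,"fingers":1},{"dx":0.18,"dy":-0.9,"dz":0,"rx":0,"ry":0,"rz":0,"fingers":1},{"dx":0.18,"dy":-0.9,"dz":0,"rx":0,"ry":0,"rz":0,"fingers":1},{"dx":0.18,"dy":-0.9,"dz":0,"rx":0,"ry":0,"rz":0,"fingers":1},{"dx":0.18,"dy":-0.9,"dz":0,"rx":0,"ry":0,"rz":0,"fingers":1},{"dx":0.18,"dy":-0.9,"dz":0,"rx":0,"ry":0,"rz":0,"fingers":1},{"dx":0.18,"dy":-0.9,"dz":0,"rx":0,"ry":0,"rz":0,"fingers":1},{"dx":0.18,"dy":-0.9,"dz":0,"rx":0,"ry":0,"rz":0,"fingers":1},{"dx":0.18,"dy":-0.9,"dz":0,"rx":0,"ry":0,"rz":0,"fingers":1},{"dx":0.18,"dy":-0.9,"dz":0,"rx":0,"ry":0,"rz":0,"fingers":1},{"dx":0.18,"dy":-0.9,"dz":0,"rx":0,"ry":0,"rz":0,"fingers":1},{"dx":0,"dy":-0.2,"dz":0,"rx":0,"ry":0,"rz":0,"fingers":1},{"dx":0,"dy":0,"dz":0,"rx":0,"ry":0,"rz":0,"fingers":1},{"dx":0,"dy":0,"dz":0,"rx":0,"ry":0,"rz":0,"fingers":1},{"dx":0,"dy":0,"dz":0,"rx":0,"ry":0,"rz":0,"fingers":1}]'

```text
time: 5.62
ee_pos: [0.5298, 0.03, 0.2125]
tool_rot: [3.141, -0.001, -0.002]
ft_force: [0.2, 0.3, -1.0]
grip_width: 0.0212
grip_force: 30.0
```

```bash
python3 w.py w3
python3 - <<'E'
from c import *
blob((.625,.03),.045,.078,.1,"rim"); blob((.603,-.09),.045,.078,.1,"tinA");blob((.503,.031),.045,.078,.1,"tinB")
s=manip.read_state();e=np.array(s["ee_pos"])
blob(e[:2],.06,e[2]-.02,e[2]+.003,"held disc")
E
```

```text
5.6167 [0.5298 0.03   0.2125] 0.021174953009091824
[[ 1.    -0.001 -0.002]
 [-0.001 -1.    -0.001]
 [-0.002  0.001 -1.   ]]
[[-0.001 -0.962 -0.272  0.604]
 [-1.     0.001 -0.     0.03 ]
 [ 0.     0.272 -0.962  0.373]
 [ 0.     0.     0.     1.   ]]
rim 834 mean [0.6293 0.0283 0.0832] fit [0.6262 0.0284] 0.0336 zmed 0.0834 px [276.7  96.2]
tinA 3551 mean [ 0.6048 -0.0911  0.0836] fit [ 0.604  -0.0917] 0.0316 zmed 0.0836 px [400.7 123.5]
tinB none
held disc 5300 mean [0.549  0.0303 0.2059] fit [0.5342 0.0305] 0.0354 zmed 0.2057 px [274.6 218.3]
```

View pics/w3.png

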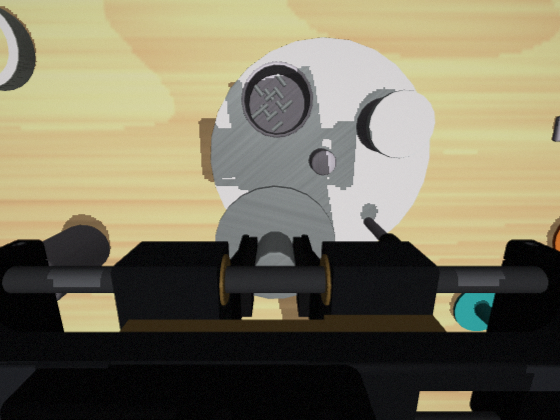

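Wrist view: open tin with rivets at (277,97), held cover below at (275,218), shut tin at (400,123), hub at (322,160). I'll check the held cover's centre and tilt.

Run:
```python
from c import *
e=np.array([.5298,.03,.2125])
m=(np.hypot(P[:,:,0]-e[0],P[:,:,1]-e[1])<.06)&(P[:,:,2]>e[2]-.012)&(P[:,:,2]<e[2]-.002)&(d>0)
q=P[m];A=np.c_[q[:,:2]-e[:2],np.ones(len(q))];print("plane",np.linalg.lstsq(A,q[:,2],rcond=None)[0])
h=cv2.convexHull(q[:,:2].astype(np.float32))[:,0];
f=h[h[:,0]>e[0]+.008];print(len(f),fit(f),"max",q.max(0),"ymin",q.min(0))
# assume r=.038: solve centre
from scipy.optimize import least_squares
print(least_squares(lambda c:np.hypot(*(f-c).T)-.038,e[:2]).x)
```

```text
plane [-0.00771555 -0.0012966   0.20579797]
35 (array([0.5313, 0.0304]), 0.0376) max [0.56890872 0.06753051 0.21049449] ymin [ 0.4930456  -0.00678627  0.20098969]
[0.5307554  0.03040972]
```

Call:
drive_tool --steps '[{"dx":0.5,"dy":0.03,"dz":0,"rx":0,"ry":0,"rz":0,"fingers":1},{"dx":0.8,"dy":0.02,"dz":0,"rx":0,"ry":0,"rz":0,"fingers":1},{"dx":0.8,"dy":0.02,"dz":0,"rx":0,"ry":0,"rz":0,"fingers":1},{"dx":0.7,"dy":0,"dz":0,"rx":0,"ry":0,"rz":0,"fingers":1},{"dx":0.38,"dy":0,"dz":0,"rx":0,"ry":0,"rz":0,"fingers":1},{"dx":0,"dy":0,"dz":0.6,"rx":0,"ry":0,"rz":0,"fingers":1},{"dx":0,"dy":0,"dz":0.8,"rx":0,"ry":0,"rz":0,"fingers":1},{"dx":0,"dy":0,"dz":0.8,"rx":0,"ry":0,"rz":0,"fingers":1},{"dx":0,"dy":0,"dz":0.6,"rx":0,"ry":0,"rz":0,"fingers":1},{"dx":0,"dy":0,"dz":0.4,"rx":0,"ry":0,"rz":0,"fingers":1},{"dx":0,"dy":0,"dz":0,"rx":0,"ry":0,"rz":0,"fingers":1},{"dx":0,"dy":0,"dz":0,"rx":0,"ry":0,"rz":0,"fingers":1}]'

```text
time: 6.67
ee_pos: [0.6256, 0.0288, 0.1175]
tool_rot: [3.141, 0.0, -0.001]
ft_force: [-0.1, -0.6, -0.4]
grip_width: 0.0211
grip_force: 30.0
```

Call:
drive_tool --steps '[{"dx":-0.01,"dy":0.03,"dz":0.2,"rx":0,"ry":0,"rz":0,"fingers":1},{"dx":0,"dy":0,"dz":0.2,"rx":0,"ry":0,"rz":0,"fingers":1},{"dx":0,"dy":0,"dz":0.1,"rx":0,"ry":0,"rz":0,"fingers":1},{"dx":0,"dy":0,"dz":0.07,"rx":0,"ry":0,"rz":0,"fingers":1},{"dx":0,"dy":0,"dz":0,"rx":0,"ry":0,"rz":0,"fingers":1},{"dx":0,"dy":0,"dz":0,"rx":0,"ry":0,"rz":0,"fingers":1}]'

```text
time: 7.17
ee_pos: [0.6254, 0.0288, 0.1006]
tool_rot: [-3.142, -0.002, -0.0]
ft_force: [-0.2, 0.6, -1.6]
grip_width: 0.0213
grip_force: 30.0
```

Call:
drive_tool --steps '[{"dx":0,"dy":0,"dz":0.04,"rx":0,"ry":0,"rz":0,"fingers":1},{"dx":0,"dy":0,"dz":0,"rx":0,"ry":0,"rz":0,"fingers":1},{"dx":0,"dy":0,"dz":0,"rx":0,"ry":0,"rz":0,"fingers":1}]'

```text
time: 7.42
ee_pos: [0.6254, 0.0288, 0.0994]
tool_rot: [-3.142, -0.002, -0.0]
ft_force: [-0.2, -0.3, -1.4]
grip_width: 0.0211
grip_force: 30.0
```

No contact yet; the plug is partly in. I'll lower it slowly in small bites.

Call:
drive_tool --steps '[{"dx":0,"dy":0,"dz":0.04,"rx":0,"ry":0,"rz":0,"fingers":1},{"dx":0,"dy":0,"dz":0.04,"rx":0,"ry":0,"rz":0,"fingers":1},{"dx":0,"dy":0,"dz":0,"rx":0,"ry":0,"rz":0,"fingers":1},{"dx":0,"dy":0,"dz":0,"rx":0,"ry":0,"rz":0,"fingers":1}]'

```text
time: 7.75
ee_pos: [0.6253, 0.0288, 0.0967]
tool_rot: [-3.142, -0.002, 0.0]
ft_force: [-0.9, -0.2, -0.6]
grip_width: 0.0217
grip_force: 30.0
```

Call:
drive_tool --steps '[{"dx":0,"dy":0,"dz":0.03,"rx":0,"ry":0,"rz":0,"fingers":1},{"dx":0,"dy":0,"dz":0,"rx":0,"ry":0,"rz":0,"fingers":1},{"dx":0,"dy":0,"dz":0,"rx":0,"ry":0,"rz":0,"fingers":1}]'

```text
time: 8.0
ee_pos: [0.6253, 0.0288, 0.0959]
tool_rot: [3.142, 0.002, -0.0]
ft_force: [0.6, -0.3, -1.1]
grip_width: 0.0214
grip_force: 30.0
```

Call:
drive_tool --steps '[{"dx":0,"dy":0,"dz":0.03,"rx":0,"ry":0,"rz":0,"fingers":1},{"dx":0,"dy":0,"dz":0,"rx":0,"ry":0,"rz":0,"fingers":1},{"dx":0,"dy":0,"dz":0,"rx":0,"ry":0,"rz":0,"fingers":1}]'

```text
time: 8.25
ee_pos: [0.6256, 0.0286, 0.0957]
tool_rot: [3.141, 0.002, 0.001]
ft_force: [-1.6, -1.2, 5.8]
grip_width: 0.0212
grip_force: 30.0
```

Call:
drive_tool --steps '[{"dx":0,"dy":0,"dz":0.02,"rx":0,"ry":0,"rz":0,"fingers":1},{"dx":0,"dy":0,"dz":0,"rx":0,"ry":0,"rz":0,"fingers":1},{"dx":0,"dy":0,"dz":0,"rx":0,"ry":0,"rz":0,"fingers":1}]'

```text
time: 8.5
ee_pos: [0.6258, 0.0285, 0.0956]
tool_rot: [3.141, 0.001, 0.002]
ft_force: [-3.7, -2.2, 9.2]
grip_width: 0.0215
grip_force: 30.0
```

Contact is at the expected height, so it is seated. I'll ease off, let go, rise and back off so the wrist camera can see it.

Call:
drive_tool --steps '[{"dx":0,"dy":0,"dz":-0.02,"rx":0,"ry":0,"rz":0,"fingers":1},{"dx":0,"dy":0,"dz":0,"rx":0,"ry":0,"rz":0,"fingers":0.3},{"dx":0,"dy":0,"dz":0,"rx":0,"ry":0,"rz":0,"fingers":0.3},{"dx":0,"dy":0,"dz":0,"rx":0,"ry":0,"rz":0,"fingers":0.3},{"dx":0,"dy":0,"dz":0,"rx":0,"ry":0,"rz":0,"fingers":0.3},{"dx":0,"dy":0,"dz":0,"rx":0,"ry":0,"rz":0,"fingers":0.3},{"dx":0,"dy":0,"dz":-0.3,"rx":0,"ry":0,"rz":0,"fingers":0.3},{"dx":0,"dy":0,"dz":-0.7,"rx":0,"ry":0,"rz":0,"fingers":0.3},{"dx":0,"dy":0,"dz":-0.9,"rx":0,"ry":0,"rz":0,"fingers":0.3},{"dx":0,"dy":0,"dz":-0.9,"rx":0,"ry":0,"rz":0,"fingers":0.3},{"dx":0,"dy":0,"dz":-0.9,"rx":0,"ry":0,"rz":0,"fingers":0.3},{"dx":-0.6,"dy":0,"dz":-0.5,"rx":0,"ry":0,"rz":0,"fingers":0.3},{"dx":-0.9,"dy":0.3,"dz":0,"rx":0,"ry":0,"rz":0,"fingers":0.3},{"dx":-0.9,"dy":0.3,"dz":0,"rx":0,"ry":0,"rz":0,"fingers":0.3},{"dx":-0.9,"dy":0.3,"dz":0,"rx":0,"ry":0,"rz":0,"fingers":0.3},{"dx":-0.9,"dy":0.3,"dz":0,"rx":0,"ry":0,"rz":0,"fingers":0.3},{"dx":-0.6,"dy":0.3,"dz":0,"rx":0,"ry":0,"rz":0,"fingers":0.3},{"dx":0,"dy":0,"dz":0,"rx":0,"ry":0,"rz":0,"fingers":0.3},{"dx":0,"dy":0,"dz":0,"rx":0,"ry":0,"rz":0,"fingers":0.3}]'

```text
time: 10.08
ee_pos: [0.4813, -0.0169, 0.2222]
tool_rot: [3.141, 0.0, 0.003]
ft_force: [0.5, 0.6, -0.0]
grip_width: 0.0611
grip_force: 0.0
```

```bash
cat > k.py <<'E'
from c import *
blob((.603,-.09),.045,.078,.1,"tinA")
m=(np.hypot(P[:,:,0]-.6262,P[:,:,1]-.0284)<.045)&(P[:,:,2]>.078)&(P[:,:,2]<.1)&(d>0)
q=P[m];print("disc plane",np.linalg.lstsq(np.c_[q[:,:2]-[.6262,.0284],np.ones(len(q))],q[:,2],rcond=None)[0].round(4))
blob((.6262,.0284),.045,.078,.1,"cover disc");blob((.6262,.0284),.03,.112,.14,"knob top")
blob((.4865,-.0844),.03,.12,.15,"post");blob((.565,-.0206),.025,.034,.07,"hub")
blob((.418,.037),.03,.004,.014,"pointer")
E
python3 w.py w4; python3 k.py
```

```text
10.0833 [ 0.4813 -0.0169  0.2222] 0.06107228285668131
[[ 1.     0.     0.002]
 [ 0.    -1.    -0.001]
 [ 0.002  0.001 -1.   ]]
[[-0.    -0.963 -0.268  0.555]
 [-1.     0.    -0.001 -0.017]
 [ 0.001  0.268 -0.963  0.383]
 [ 0.     0.     0.     1.   ]]
tinA 3776 mean [ 0.604  -0.0916  0.0836] fit [ 0.6037 -0.0922] 0.0317 zmed 0.0837 px [353.4  71.9]
disc plane [-0.0024 -0.0003  0.0888]
cover disc 5136 mean [0.6263 0.0282 0.0888] fit [0.6265 0.0289] 0.0376 zmed 0.0887 px [225.6  44.2]
knob top 669 mean [0.6257 0.0283 0.1202] fit [0.6263 0.0288] 0.0107 zmed 0.1205 px [219.1  34.9]
post 421 mean [ 0.4887 -0.0845  0.1303] fit [ 0.4876 -0.0855] 0.0096 zmed 0.1314 px [349.9 201.8]
hub 525 mean [ 0.5646 -0.0225  0.0586] fit [ 0.5644 -0.0226] 0.0134 zmed 0.0587 px [280.1 116.4]
pointer 510 mean [0.4157 0.0365 0.0088] fit [0.4157 0.0353] 0.024 zmed 0.0088 px [236.1 230.8]
```

View pics/w4.png

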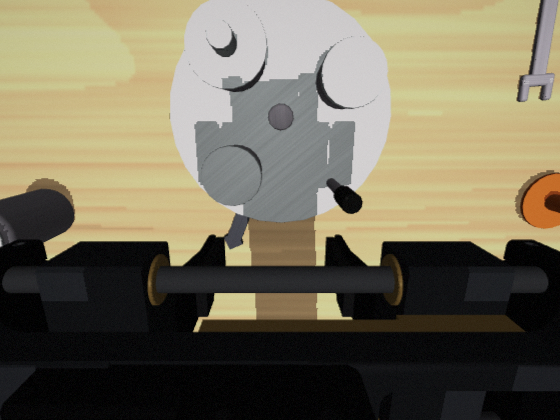

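Wrist view: the cover is seated on the tin at (225,44) and level, knob at (219,37), post at (349,202), pointer at (236,232), hub at (281,116). Next I'll measure the pointer's bearing and plan the arc.

```bash
cat > p.py <<'E'
from h import *
ax=np.array([.5645,-.0223])
for n in("top","wrist"):
    z=np.load(n+".npz");im,d,K,W=[z[k] for k in("im","d","K","W")];P=cloud(d,K,W)
    x=P[:,:,:2]-ax;r=np.hypot(*np.moveaxis(x,2,0));a=np.degrees(np.arctan2(x[:,:,1],x[:,:,0]))
    hsv=cv2.cvtColor(im,cv2.COLOR_RGB2HSV)
    m=(r>.137)&(r<.195)&(a>145)&(a<172)&(hsv[:,:,1]<75)&(P[:,:,2]<.02)
    print(n,m.sum(),"mean ang",a[m].mean().round(2),"rmax",r[m].max().round(4))
    for lo in(.14,.15,.16,.17):
        k=m&(r>lo)&(r<lo+.012);
        if k.any(): print(lo,k.sum(),a[k].mean().round(2),((a[k].max()+a[k].min())/2).round(2),"w",(np.radians(np.ptp(a[k]))*(lo+.006)).round(4))
p=np.array([.4876,-.0855])-ax;a0=np.degrees(np.arctan2(p[1],p[0]))%360;print(a0,np.hypot(*p))
E
python3 p.py
```

```text
top 252 mean ang 159.86 rmax 0.195
0.14 41 158.29 158.08 w 0.0188
0.15 45 158.1 158.04 w 0.0205
0.16 44 158.26 158.18 w 0.0199
0.17 61 160.38 163.14 w 0.0543
wrist 600 mean ang 159.13 rmax 0.1949
0.14 118 158.54 158.59 w 0.0198
0.15 118 158.54 158.62 w 0.0197
0.16 122 158.54 158.52 w 0.0202
0.17 140 158.64 160.1 w 0.0366
219.4149576027307 0.09953818362819368
```

The cover is seated, the pointer bearing is about 158.5° and the tin is at 39.5°, so I need +119°. First I'll grip the post.

Call:
drive_tool --steps '[{"dx":0.1,"dy":0.6,"dz":0,"rx":0,"ry":0,"rz":0,"fingers":0.3},{"dx":0.11,"dy":0.9,"dz":0,"rx":0,"ry":0,"rz":0,"fingers":0.3},{"dx":0,"dy":0.79,"dz":0,"rx":0,"ry":0,"rz":0,"fingers":0.3},{"dx":0,"dy":0,"dz":0.6,"rx":0,"ry":0,"rz":0,"fingers":0.3},{"dx":0,"dy":0,"dz":0.9,"rx":0,"ry":0,"rz":0,"fingers":0.3},{"dx":0,"dy":0,"dz":0.9,"rx":0,"ry":0,"rz":0,"fingers":0.3},{"dx":0,"dy":0,"dz":0.9,"rx":0,"ry":0,"rz":0,"fingers":0.3},{"dx":0,"dy":0,"dz":0.6,"rx":0,"ry":0,"rz":0,"fingers":0.3},{"dx":0,"dy":0,"dz":0.35,"rx":0,"ry":0,"rz":0,"fingers":0.3},{"dx":0,"dy":0,"dz":0,"rx":0,"ry":0,"rz":0,"fingers":0.3},{"dx":0,"dy":0,"dz":0,"rx":0,"ry":0,"rz":0,"fingers":0.3}]'

```text
time: 11.05
ee_pos: [0.4885, -0.0846, 0.0938]
tool_rot: [-3.141, -0.003, 0.0]
ft_force: [0.8, -0.5, 1.0]
grip_width: 0.061
grip_force: 0.0
```

Call:
drive_tool --steps '[{"dx":0,"dy":0,"dz":0,"rx":0,"ry":0,"rz":0,"fingers":1},{"dx":0,"dy":0,"dz":0,"rx":0,"ry":0,"rz":0,"fingers":1},{"dx":0,"dy":0,"dz":0,"rx":0,"ry":0,"rz":0,"fingers":1},{"dx":0,"dy":0,"dz":0,"rx":0,"ry":0,"rz":0,"fingers":1},{"dx":0,"dy":0,"dz":0,"rx":0,"ry":0,"rz":0,"fingers":1},{"dx":0,"dy":0,"dz":0,"rx":0,"ry":0,"rz":0,"fingers":1},{"dx":0,"dy":0,"dz":0,"rx":0,"ry":0,"rz":0,"fingers":1},{"dx":0,"dy":0,"dz":0,"rx":0,"ry":0,"rz":0,"fingers":1},{"dx":0,"dy":0,"dz":0,"rx":0,"ry":0,"rz":0,"fingers":1}]'

```text
time: 11.8
ee_pos: [0.4877, -0.0853, 0.0937]
tool_rot: [3.141, 0.002, -0.0]
ft_force: [-0.3, -0.8, 2.8]
grip_width: 0.0193
grip_force: 30.0
```

Run:
```python
import numpy as np
w=np.ones(26);w[:3]=[.25,.5,.75];w[-3:]=[.75,.5,.25]
a=np.radians(219.42+np.r_[0,np.cumsum(w)]/w.sum()*119.0)
x=.5645+.0997*np.cos(a);y=-.0223+.0997*np.sin(a)
for i,(p,q) in enumerate(zip(np.diff(x)/.03,-np.diff(y)/.03)):print(i,round(p,2),round(q,2))
print(x[13],y[13],x[-1],y[-1])
```

```text
0 0.05 0.06
1 0.1 0.11
2 0.16 0.16
3 0.23 0.19
4 0.25 0.17
5 0.26 0.15
6 0.27 0.13
7 0.28 0.1
8 0.29 0.07
9 0.3 0.05
10 0.3 0.02
11 0.3 -0.01
12 0.3 -0.03
13 0.29 -0.06
14 0.29 -0.09
15 0.28 -0.11
16 0.27 -0.14
17 0.25 -0.16
18 0.24 -0.18
19 0.22 -0.2
20 0.2 -0.22
21 0.18 -0.24
22 0.16 -0.25
23 0.1 -0.2
24 0.06 -0.14
25 0.03 -0.07
0.579959007419792 -0.12079420840635664 0.6572115214163603 -0.05896965771129798
```

Call:
drive_tool --steps '[{"dx":0.05,"dy":0.06,"dz":0,"rx":0,"ry":0,"rz":0,"fingers":1},{"dx":0.1,"dy":0.11,"dz":0,"rx":0,"ry":0,"rz":0,"fingers":1},{"dx":0.16,"dy":0.16,"dz":0,"rx":0,"ry":0,"rz":0,"fingers":1},{"dx":0.23,"dy":0.19,"dz":0,"rx":0,"ry":0,"rz":0,"fingers":1},{"dx":0.25,"dy":0.17,"dz":0,"rx":0,"ry":0,"rz":0,"fingers":1},{"dx":0.26,"dy":0.15,"dz":0,"rx":0,"ry":0,"rz":0,"fingers":1},{"dx":0.27,"dy":0.13,"dz":0,"rx":0,"ry":0,"rz":0,"fingers":1}]'

```text
time: 12.38
ee_pos: [0.5285, -0.1158, 0.0937]
tool_rot: [3.141, -0.0, 0.001]
ft_force: [-1.6, -2.8, 5.2]
grip_width: 0.0192
grip_force: 30.0
```

Call:
drive_tool --steps '[{"dx":0.28,"dy":0.1,"dz":0,"rx":0,"ry":0,"rz":0,"fingers":1},{"dx":0.29,"dy":0.07,"dz":0,"rx":0,"ry":0,"rz":0,"fingers":1},{"dx":0.3,"dy":0.05,"dz":0,"rx":0,"ry":0,"rz":0,"fingers":1},{"dx":0.3,"dy":0.02,"dz":0,"rx":0,"ry":0,"rz":0,"fingers":1},{"dx":0.3,"dy":-0.01,"dz":0,"rx":0,"ry":0,"rz":0,"fingers":1},{"dx":0.3,"dy":-0.03,"dz":0,"rx":0,"ry":0,"rz":0,"fingers":1},{"dx":0.29,"dy":-0.06,"dz":0,"rx":0,"ry":0,"rz":0,"fingers":1},{"dx":0.29,"dy":-0.09,"dz":0,"rx":0,"ry":0,"rz":0,"fingers":1},{"dx":0.28,"dy":-0.11,"dz":0,"rx":0,"ry":0,"rz":0,"fingers":1},{"dx":0.27,"dy":-0.14,"dz":0,"rx":0,"ry":0,"rz":0,"fingers":1},{"dx":0.25,"dy":-0.16,"dz":0,"rx":0,"ry":0,"rz":0,"fingers":1},{"dx":0.24,"dy":-0.18,"dz":0,"rx":0,"ry":0,"rz":0,"fingers":1},{"dx":0.22,"dy":-0.2,"dz":0,"rx":0,"ry":0,"rz":0,"fingers":1},{"dx":0.2,"dy":-0.22,"dz":0,"rx":0,"ry":0,"rz":0,"fingers":1},{"dx":0.18,"dy":-0.24,"dz":0,"rx":0,"ry":0,"rz":0,"fingers":1},{"dx":0.16,"dy":-0.25,"dz":0,"rx":0,"ry":0,"rz":0,"fingers":1},{"dx":0.1,"dy":-0.2,"dz":0,"rx":0,"ry":0,"rz":0,"fingers":1},{"dx":0.06,"dy":-0.14,"dz":0,"rx":0,"ry":0,"rz":0,"fingers":1},{"dx":0.03,"dy":-0.07,"dz":0,"rx":0,"ry":0,"rz":0,"fingers":1},{"dx":0,"dy":0,"dz":0,"rx":0,"ry":0,"rz":0,"fingers":1}]'

```text
time: 14.05
ee_pos: [0.6601, -0.0569, 0.0938]
tool_rot: [-3.141, -0.004, -0.006]
ft_force: [7.8, -1.9, 0.2]
grip_width: 0.0191
grip_force: 30.0
```

```bash
cat > f.py <<'E'
from h import *
import c
ax=np.array([.5645,-.0223])
s=manip.read_state();print(s["time"],np.round(s["ee_pos"],4),np.round(s["ft_force"],1))
for n in("top","scene"):
    im,d,K,W=grab(n);save("f_"+n,im);np.savez(n+"2",im=im,d=d,K=K,W=W);c.P=cloud(d,K,W);c.d=d
    print(n);t=ax+.08*np.array([np.cos(np.radians(158.5)),np.sin(np.radians(158.5))])
    c.blob(t,.05,.08,.1,"disc");c.blob(t,.03,.112,.14,"knob");c.blob(ax,.02,.045,.08,"hub")
    m=(np.hypot(c.P[:,:,0]-t[0],c.P[:,:,1]-t[1])<.045)&(c.P[:,:,2]>.08)&(c.P[:,:,2]<.1)
    if m.any():
        q=c.P[m];print("plane",np.linalg.lstsq(np.c_[q[:,:2]-t,np.ones(len(q))],q[:,2],rcond=None)[0].round(4))
E
python3 f.py
```

```text
14.05 [ 0.6601 -0.0569  0.0938] [ 7.8 -1.9  0.2]
top
disc 787 mean [0.4872 0.0062 0.0905] fit [0.4876 0.0063] 0.0372 zmed 0.0904 px [269.2 241. ]
knob 76 mean [0.4874 0.0059 0.1224] fit [0.4877 0.0063] 0.0101 zmed 0.1225 px [268.9 239.6]
hub 75 mean [ 0.5622 -0.0161  0.059 ] fit [ 0.5637 -0.0194] 0.0128 zmed 0.0597 px [279.6 210.4]
plane [-0.0074  0.0009  0.0904]
scene
disc 38 mean [ 0.4784 -0.0223  0.0898] fit [ 0.4787 -0.0197] 0.0147 zmed 0.0895 px [276.2 193.6]
knob none
hub 4 mean [ 0.5738 -0.0172  0.0604] fit [ 0.5732 -0.0157] 0.0048 zmed 0.0601 px [289.8 222. ]
plane [0.0485 0.1009 0.0933]
```

View pics/f_top.png

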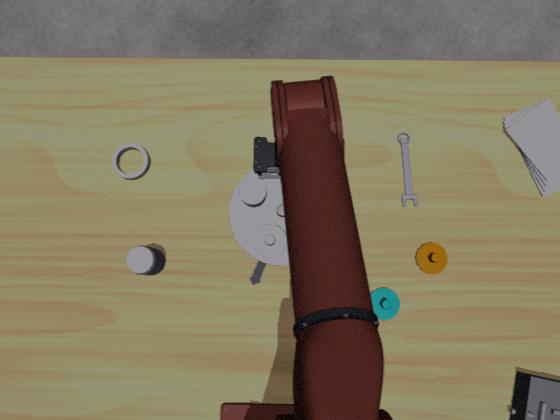

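Top view: the cover is on the tin at (269,240), the pointer at (257,272), and the gripper is on the post under the arm. The tin is about 1.8° past the pointer, so I'll back up about 3 mm and relieve the radial pull.

Call:
drive_tool --steps '[{"dx":0.02,"dy":0.06,"dz":0,"rx":0,"ry":0,"rz":0,"fingers":1},{"dx":0.01,"dy":0.06,"dz":0,"rx":0,"ry":0,"rz":0,"fingers":1},{"dx":0,"dy":0,"dz":0,"rx":0,"ry":0,"rz":0,"fingers":1},{"dx":0,"dy":0,"dz":0,"rx":0,"ry":0,"rz":0,"fingers":1},{"dx":0,"dy":0,"dz":0,"rx":0,"ry":0,"rz":0,"fingers":1}]'

```text
time: 14.57
ee_pos: [0.6587, -0.0609, 0.0938]
tool_rot: [-3.141, -0.003, 0.0]
ft_force: [-1.7, -0.4, 5.5]
grip_width: 0.0195
grip_force: 30.0
```

```bash
python3 f.py
python3 - <<'E'
from h import *
# same-image bearings: pointer centreline vs line axis->cover, top view
z=np.load("top2.npz");im,d,K,W=[z[k] for k in("im","d","K","W")];P=cloud(d,K,W);hsv=cv2.cvtColor(im,cv2.COLOR_RGB2HSV)
for ax in([.5637,-.0208],[.5644,-.0204],[.5640,-.0206]):
    x=P[:,:,:2]-ax;r=np.hypot(x[:,:,0],x[:,:,1]);a=np.degrees(np.arctan2(x[:,:,1],x[:,:,0]))
    m=(r>.14)&(r<.172)&(a>150)&(a<167)&(hsv[:,:,1]<75)&(P[:,:,2]<.02)
    k=(r>.055)&(r<.11)&(a>130)&(a<185)&(P[:,:,2]>.112)&(P[:,:,2]<.13)
    dd=(r>.03)&(r<.13)&(a>110)&(a<210)&(P[:,:,2]>.0885)&(P[:,:,2]<.1)
    print("pointer",a[m].mean().round(2),"knob",a[k].mean().round(2),r[k].mean().round(4))
E
```

```text
14.5667 [ 0.6587 -0.0609  0.0938] [-1.7 -0.4  5.5]
top
disc 786 mean [0.4888 0.0092 0.0905] fit [0.489  0.0094] 0.0374 zmed 0.0905 px [267.9 240.3]
knob 76 mean [0.4887 0.009  0.1225] fit [0.4888 0.0091] 0.01 zmed 0.1228 px [267.5 239. ]
hub 97 mean [ 0.5623 -0.0189  0.0593] fit [ 0.5632 -0.0199] 0.0127 zmed 0.0597 px [280.8 210.3]
plane [-0.0016  0.0038  0.0905]
scene
disc 17 mean [ 0.4778 -0.0225  0.0891] fit [ 0.4787 -0.0171] 0.0147 zmed 0.0886 px [276.  193.7]
knob none
hub 2 mean [ 0.5717 -0.023   0.0603] fit [0.1702 0.0634] 0.4107 zmed 0.0603 px [287.5 222. ]
plane [0.2654 0.333  0.1022]
pointer 158.56 knob 158.31 0.0809
pointer 158.83 knob 158.75 0.0814
pointer 158.68 knob 158.52 0.0811
```

Aligned to within about 0.4°. One small nudge, settle, check, and hand in while still gripping.

Call:
drive_tool --steps '[{"dx":0,"dy":-0.015,"dz":0,"rx":0,"ry":0,"rz":0,"fingers":1},{"dx":0,"dy":0,"dz":0,"rx":0,"ry":0,"rz":0,"fingers":1},{"dx":0,"dy":0,"dz":0,"rx":0,"ry":0,"rz":0,"fingers":1},{"dx":0,"dy":0,"dz":0,"rx":0,"ry":0,"rz":0,"fingers":1},{"dx":0,"dy":0,"dz":0,"rx":0,"ry":0,"rz":0,"fingers":1},{"dx":0,"dy":0,"dz":0,"rx":0,"ry":0,"rz":0,"fingers":1}]'

```text
time: 15.17
ee_pos: [0.6588, -0.0606, 0.0937]
tool_rot: [-3.141, -0.003, -0.0]
ft_force: [0.1, 0.4, 5.2]
grip_width: 0.0194
grip_force: 30.0
```

```bash
python3 f.py | head -4; python3 -c "
from h import *
s=manip.read_state();print(s['grip_width'],s['grip_force'],np.abs(s['qd']).max());print(close_job())"
```

```text
15.1667 [ 0.6588 -0.0606  0.0937] [0.1 0.4 5.2]
top
disc 786 mean [0.4887 0.0091 0.0905] fit [0.4889 0.0091] 0.0373 zmed 0.0905 px [268.  240.3]
knob 77 mean [0.4884 0.0089 0.1225] fit [0.4883 0.009 ] 0.0102 zmed 0.1225 px [267.6 239.2]
0.019014614257633587 30.000638170167804 0.0011387570864545798
the job is handed in; nothing more can be done
None
```

The job is handed in at about 15 s: the cover sits fully home and level in the open tin, the tin is in line with the pointer to within about half a degree by my measurements, and the gripper is still holding the turntable's post at 30 N.

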